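# Raise the bench air pressure with the pull-to-unlock regulator knob

### The arm

A 6-joint arm with a two-finger parallel gripper is mounted at the origin on the work surface. World frame = base frame: x ahead of the robot, y to its left, z up, the work surface at z = 0. Lengths are in m, angles in rad, forces in N, time in s.
With the tool pointing down it reaches from about 0.35 to 0.725 m from the base axis. Payload 4.3 kg.
Tool frame: the origin (TCP) lies midway between the tips of the shut fingers; the grasp point (between the pads) lies 19 mm behind it; y points along the fingers, x is the direction in which the jaws open and shut, and the axes are right-handed (so a half turn about y gives the same grasp; the last joint's range is limited). The gripper opens to 85 mm and grips with 20 to 120 N. Pads are 22 mm wide; open, the fingers measure 114 mm over their backs; the gripper's body (76 mm by 85 mm) begins 54 mm behind the grasp point. The pads swing forward as they close: fully open they stand 13 mm farther back than shut.
Start: joints at [-1.342, 0.377, 0.081, 1.274, 0, 1.46], TCP at [0.191, -0.542, 0.196] pointing down, gripper open.
Joint ranges: [-2.72, 2.72], [-0.84, 1.66], [-1.02, 1.22], [-1.77, 2.12], [-1.37, 1.28], [-3.14, 3.14]. Speed limits (rad/s): [2.57, 2.57, 3.14, 3.14, 3.14, 3.14].

### API

Orientations are given as a unit quaternion [w, x, y, z].
In Python, from cell import ctrl, get_image, finder gives the robot as it stands. The module is installed in compiled form; this text tells all that it offers.
- The arm moves only by the tool servo_tool, never from a script. Its argument "steps" is a list of rows, each an object of numbers: "tx", "ty", "tz": the shift along the tool's x, y, z as a fraction of full scale; "ax", "ay", "az": the turn, a rotation vector about the tool's x, y, z as a fraction of full scale; "hand": the gripper's target within -1 to 1 (fully open at 1, half-way at 0, shut at -1). In form: [{"tx": .., "ty": .., "tz": .., "ax": .., "ay": .., "az": .., "hand": ..}, ...]. A call has 1 to 10 rows; each row is the pose to reach, as a shift and turn from the pose commanded when the call began, along the tool's axes at that moment; what a row does not reach only later rows make up. Full scale, the value 1, is 0.25 m for a shift and pi/4 rad for a turn. A row lasts 1/8 s, in which the tool goes at most 62.5 mm and 10.7 degrees, less where a joint would pass 70% of its speed; a pose out of reach is approached as far as the arm can. A call with a number of a shift or a turn outside -1 to 1 is refused whole. A call with a gripper value outside its range is refused whole. The fingers move at their own pace and stop on an object; the grip force is fixed at half the most. Time passes only in rows, so rows that repeat a pose let the fingers close. It gives the time, the measured TCP pose, the force and the opening at its end, in the units of the state.
- ctrl.sense(): the state, without advancing time (a new reading comes with each control period).
- get_image(name): name is "side" or "top" or "wrist"; returns a dict with "frame" (480x640x3 uint8, blue, green, red), "camera_matrix" (3x3 intrinsics, pixels), "R" (3x3) and "t" (3): a world point X has camera coordinates R X + t. Camera axes: x right, y down, z forward; pixel columns grow to the right and rows downward; lengths in m; the calibration is good to about 2 mm. A picture is of the moment at which its call begins. There is no depth.
- ctrl.sign_off(): hands the job in, once; it reports no verdict.
Trained networks look in a picture, given as the dict that the camera call returned (one of the last four; its "shot" number tells which), for a name from the list of things; names that differ only in an ending like _2 or _b are one class to them, and where a whole thing is asked for, a point or a joint stands for the part that bears it (a point fixed in the world has none). Each returns a list of dicts, best first, with "confidence" (0 to 1); they miss things now and then, are a little off and sometimes report something else, mostly with a low value. They report only what shows in the picture. A call takes as long as a camera call.
- finder.boxes_of(target, picture): "box" ([centre column, centre row, width, height] in pixels, round what is visible of it).
The state is a dict: "time_s": time; "qpos": joint angles; "qd": joint speeds; "tau": joint torques, N m; "position": TCP position; "ee_rot": TCP orientation; "wrist_force": force on the tool from outside, world axes, zero at the start; "moment": the same for the moment, N m; "width": finger opening in m.
Only numpy, scipy, OpenCV 4.12 (cv2) and the standard library are available. Lean on these libraries where they do the work, as an engineer would, in place of code of your own. Each camera call takes 0.05 s, during which the arm holds its last target. There are 200 camera calls.

### The job

The bench air unit is set too low for dusting out the opened controller. Pull its regulator knob straight up until it clicks out, turn it clockwise until the gauge needle points at the set hand (the small wedge at the dial's edge), then push the knob back down until it is fully home and locked, with the needle still within the wedge's width, and let go. The lock teeth inside are plastic, so never force the knob against them or its stops - feel for a gap and let it drop in - and leave the other things on the table where they lie.

Things in the scene. Friction and masses are not known exactly. Their poses are not given: they have to be found in the camera images.
- air_unit: Bench air unit, fixed: a grey sheet-metal box 180 mm deep (its x), 270 mm wide (its y), level top panel 72 mm above the table. Origin under its middle; its front (-x) has two hose couplers and faces the robot at yaw 0. On the panel: the regulator knob (axis at x -15, y -70 mm) and the round gauge (centre at x 5, y 68 mm, 84 mm across, 12 mm high).
- knob_grip (a point): Centre of the black ribbed regulator knob, an upright cylinder 46 mm across and 34 mm high: this point is on its axis, half-way up. With the knob down the point is 26 mm above the panel (98 mm above the table), the knob's underside 9 mm and its flat top 43 mm above the panel. Below its edge is only a flat steel nut, 54 mm across and 6 mm high. Grip it with 30 to 50 N.
- knob: The same knob; origin on its axis, at panel height when the knob is down; z up, x along the white line on its top. Inside it hang six square-ended lock keys that enter the gaps of the lock ring in the last 4 mm of the way down. Where a key stands over a tooth the knob stops 3 to 4 mm above home, until it is turned a little, either way, to a gap.
- lock_ring: The regulator's fixed neck, hidden in the knob: a head plate (hard stop at both ends of the knob's travel) and a ring of evenly spaced square plastic teeth on a radius of 19 mm. Their number is not known, but a gap is never more than 10 degrees away. Origin on the knob's axis at panel height. Over 45 N between knob and ring, along the axis or by twisting against the teeth, damages it.
- knob_lift (a joint): How far the knob is pulled up, in m: 0 is fully down (home, locked), 0.006 fully up, with a hard stop at each end. A click holds it at either end; leaving either end takes about 4 to 6 N along the axis. The click tips over 3 mm above home: below this, in a gap, it helps the knob home; a knob let go on top of the teeth is lifted off again.
- needle (a joint): Angle of the gauge needle, rad, growing clockwise seen from above: 0 at the scale's start (0 bar), 4.71 at its end (6 bar). It starts at about 1.41 and follows the knob at once: 0.6 rad for each rad that the knob turns, clockwise for clockwise (which raises the pressure). When up, the knob turns with about 0.06 N m and stays where it is left, so it may be re-gripped.
- set_hand (a joint): Angle of the gauge's set hand, rad, on the same scale as the needle: the needle is on the mark when the two are equal. It stays where it is through the job, somewhere between 1.95 and 2.65.
- needle_tip (a point): Tip of the long thin black needle on the white dial, 26 mm from the gauge's centre.
- set_tip (a point): Inner tip of the set hand, a short black wedge, 9 mm wide at its base, at the rim of the dial, pointing to the gauge's centre and ending 26 mm from it. It coincides with the needle's tip when the needle is on the mark.
- screwdriver: Bystander: a screwdriver 170 mm long lying in front of the unit. Origin under its middle.
- nozzle: Bystander: a steel hot-air nozzle standing beyond the unit, 26 mm across, 40 mm high. Origin under its middle.
- controller_shell: Bystander: an opened black game controller, about 160 x 100 mm, 24 mm high, to the left of the unit. Origin under its middle.
- bit_case: Bystander: a black case of screwdriver bits, 95 x 165 mm, 40 mm high with the bits, to the right of the unit. Origin under its middle.

How it is judged:
By the outcome, as a careful person would: the job done as asked, in the order asked, and still so for the second after the job is handed in, with the robot touching nothing.
It also fails if it takes over 72 s, if anything falls off the work surface, if the arm or the gripper's body presses on something with over 40 N, if the wrist force passes 120 N, or if a joint passes its speed limit or range.

## Working session

There is one attempt and no reset: what is moved stays moved. The work goes in short steps, Python scripts to look and compute and a tool call to move; the robot and the scene stay as the last step left them, time stands still between calls to the robot, and variables do not carry over. Pictures are saved under pics/ and viewed, about 8 in all and at most 12, crops included, and the job is handed in when it is done.

Besides the shell and the picture viewer there is one more tool, called after "Emit:" in YAML: its name, and indented under it one key for each argument. servo_tool: Moves the arm, as the interface text tells. Shift numbers are shares of 0.25 m and turn numbers shares of pi/4 rad, none past 1 either way. Its arguments: {"type":"object","properties":{"steps":{"type":"array","items":{"type":"object","properties":{"tx":{"type":"number"},"ty":{"type":"number"},"tz":{"type":"number"},"ax":{"type":"number"},"ay":{"type":"number"},"az":{"type":"number"},"hand":{"type":"number"}}}}},"required":["steps"]}

```bash
mkdir -p pics
python3 - <<'E'
from cell import ctrl,get_image,finder
import cv2
s=ctrl.sense();print({k:s[k] for k in('time_s','position','ee_rot','wrist_force','width')})
for n in('top','side'):
    p=get_image(n);cv2.imwrite(f'pics/{n}0.png',p['frame'])
    print(n,p['camera_matrix'].tolist(),p['R'].tolist(),p['t'].tolist())
    for t in('air_unit','knob_grip','knob','needle_tip','set_tip','needle','set_hand'):
        print(t,[(round(d['confidence'],2),[round(float(x),1) for x in d['box']]) for d in finder.boxes_of(t,p)[:2]])
E
```

```text
{'time_s': 0.0, 'position': array([ 0.19092488, -0.54160611,  0.19455183]), 'ee_rot': array([ 0.5776112 , -0.57664753,  0.4091077 , -0.40801203]), 'wrist_force': array([-0.11991703,  0.55695794, -0.56977139]), 'width': 0.0851513066395479}
top [[620.4837123219926, 0.0, 321.52897602765506], [0.0, 620.4837123219926, 233.35445707913672], [0.0, 0.0, 1.0]] [[-0.006687826983274255, -0.999864107146044, 0.015067853572609369], [-0.9969448758451501, 0.005494131401381762, -0.07791488334228693], [0.07782151049895919, -0.015542900668413209, -0.9968461419609708]] [0.05999296077575029, 0.5444637539608314, 1.332788643449403]
air_unit [(0.61, [398.3, 213.2, 129.6, 202.2])]
knob_grip [(0.96, [435.9, 262.9, 23.8, 22.1]), (0.63, [395.5, 213.4, 128.4, 200.5])]
knob [(0.89, [433.9, 264.4, 23.1, 23.3])]
needle_tip [(0.56, [385.9, 328.6, 76.1, 14.6])]
set_tip []
needle [(0.66, [422.1, 258.7, 4.2, 11.2]), (0.17, [510.4, 290.9, 82.2, 41.1])]
set_hand []
side [[441.7547354771643, 0.0, 313.19808564958373], [0.0, 441.7547354771643, 236.9904425811133], [0.0, 0.0, 1.0]] [[-0.9920457566157651, -0.12432742339809173, -0.01969539468620679], [-0.07143282164836944, 0.684861100774811, -0.725163860542475], [0.103646364007649, -0.7179888330863546, -0.6882946075564506]] [0.5410626313217125, 0.06671190723330957, 0.8204235575870572]
air_unit [(0.9, [294.4, 207.7, 209.3, 116.0])]
knob_grip [(0.6, [354.0, 165.5, 22.0, 27.8])]
knob [(0.96, [353.4, 162.2, 22.1, 26.1])]
needle_tip []
set_tip [(0.18, [287.1, 199.8, 9.5, 21.3])]
needle []
set_hand []
```

Run:
```python
import cv2
a=cv2.imread('pics/top0.png')[80:400,240:620];cv2.imwrite('pics/t0c.png',cv2.resize(a,None,fx=2,fy=1.85,interpolation=3)) if 0 else cv2.imwrite('pics/t0c.png',cv2.resize(a,(712,600),interpolation=3))
```

```text
(no output)
```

View pics/t0c.png

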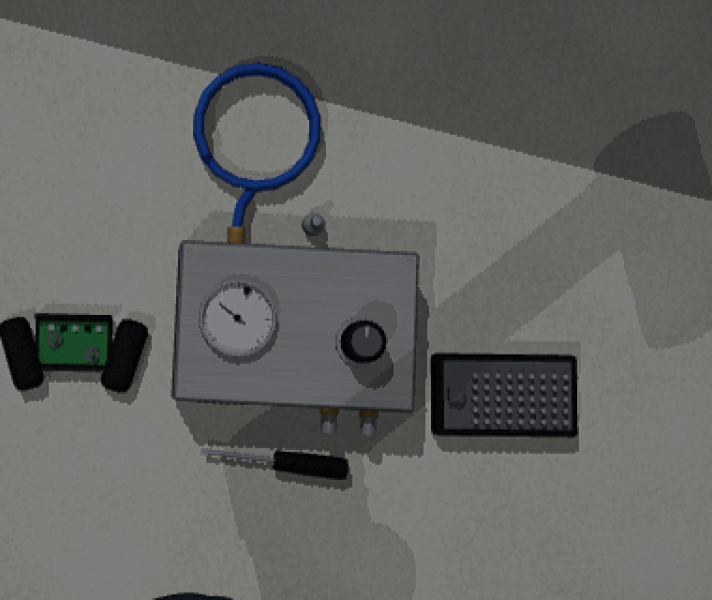

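View pics/side0.png

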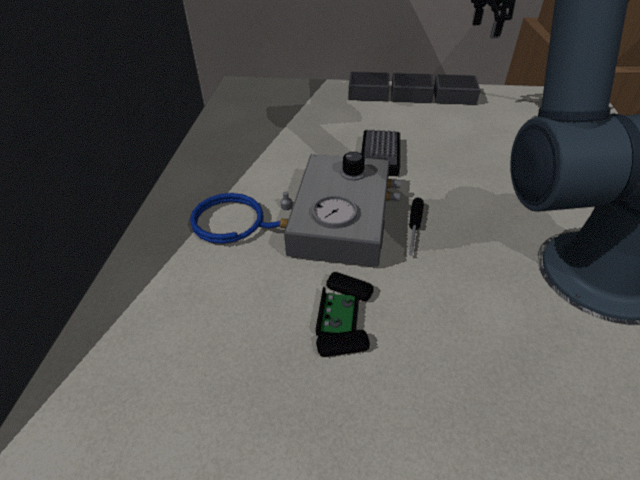

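Knob top is at about (434,262) in the top image, the gauge centre at about (367,251). The needle points up-left and the wedge is just right of the dial's top. I'll work out world positions next.

```bash
cat > h.py <<'E'
import numpy as np
def ray(p,u,v,z):
    R=np.array(p['R']);t=np.array(p['t']);C=-R.T@t
    d=R.T@np.linalg.solve(p['camera_matrix'],[u,v,1]);return C+d*(z-C[2])/d[2]
def px(p,X):
    c=p['R']@np.array(X)+p['t'];c=p['camera_matrix']@c;return c[:2]/c[2]
E
python3 - <<'E'
from h import *; from cell import get_image,ctrl
import cv2
from scipy.spatial.transform import Rotation as Ro
p=get_image('top');q=get_image('side');s=ctrl.sense()
c=lambda x,y:(240+x/1.8737,80+y/1.875)
print('knob top',ray(p,*c(365,340),.115),'box',ray(p,434.9,263.6,.1),'side',ray(q,353.5,163,.098))
for n,k in dict(gc=(239,320),nt=(221,304),st=(247,290)).items(): print(n,ray(p,*c(*k),.084))
for k in [(183,240),(418,253),(413,410),(174,400)]: print('corner',ray(p,*c(*k),.072))
print(Ro.from_quat(s['ee_rot'],scalar_first=True).as_matrix().round(3))
w=get_image('wrist');R=w['R'];print('wristcam C',-R.T@w['t'],w['R'].round(3),w['camera_matrix'][0])
cv2.imwrite('pics/w0.png',w['frame'])
E
```

```text
knob top [ 0.47929656 -0.17117821  0.115     ] box [ 0.47512428 -0.17425748  0.1       ] side [ 0.47970116 -0.16971853  0.098     ]
gc [ 0.50329013 -0.03771324  0.084     ]
nt [ 0.52116263 -0.01793969  0.084     ]
st [ 0.53656844 -0.04702717  0.084     ]
corner [0.59419922 0.02311476 0.072     ]
corner [ 0.57817747 -0.24163574  0.072     ]
corner [ 0.40240002 -0.23172944  0.072     ]
corner [0.41534532 0.03468708 0.072     ]
[[ 0.332  0.     0.943]
 [-0.943 -0.     0.332]
 [ 0.    -1.    -0.   ]]
wristcam C [ 0.26632734 -0.51607745  0.37448061] [[ 0.332 -0.943  0.001]
 [-0.897 -0.316  0.31 ]
 [-0.292 -0.104 -0.951]] [414.58665452   0.         324.89679673]
```

Emit:
servo_tool:
  steps:
    - {"tx": -0.12,"tz": 0.2,"ay": -0.23,"hand": 1}
    - {"tx": -0.25,"tz": 0.4,"ay": -0.46,"hand": 1}
    - {"tx": -0.38,"tz": 0.6,"ay": -0.7,"hand": 1}
    - {"tx": -0.5,"tz": 0.79,"ay": -0.93,"hand": 1}
    - {"tx": -0.5,"tz": 0.79,"ay": -1,"hand": 1}
    - {"tx": -0.5,"tz": 0.79,"ay": -1,"hand": 1}

```text
invalid input
```

```bash
cat >> h.py <<'E'
from scipy.spatial.transform import Rotation as Ro
def st(s,tgt=None,h=None):
    M=Ro.from_quat(s['ee_rot'],scalar_first=True).as_matrix();P=np.array(s['position'])
    hz=np.degrees(np.arctan2(M[1,2],M[0,2]))
    print('t',round(s['time_s'],2),'P',P.round(4),'hz',round(hz,2),'tilt',(M[:,1]).round(4),'q',np.round(s['qpos'],2),'F',np.round(s['wrist_force'],1),'M',np.round(s['moment'],2),'w',round(s['width'],4))
    if tgt is not None: print('t* shift',(M.T@(np.array(tgt)-P)/.25).round(3))
    if h is not None: print('ay',round(((hz-h+180)%360-180)/45,3))
E
python3 -c "
from h import *;from cell import ctrl
st(ctrl.sense(),[.479,-.172,.195],141)"
```

```text
t 0.95 P [ 0.1911 -0.5424  0.1955] hz 19.41 tilt [ 1.e-04 -2.e-04 -1.e+00] q [-1.34  0.38  0.08  1.27  0.    1.46] F [0.6 0.2 0.3] M [ 0.03 -0.01 -0.01] w 0.0855
t* shift [-1.015  0.002  1.578]
ay -2.702
```

Emit:
servo_tool:
  steps:
    - {"tx": -0.12,"ty": 0,"tz": 0.2,"ax": 0,"ay": -0.23,"az": 0,"hand": 1}
    - {"tx": -0.25,"ty": 0,"tz": 0.4,"ax": 0,"ay": -0.46,"az": 0,"hand": 1}
    - {"tx": -0.38,"ty": 0,"tz": 0.6,"ax": 0,"ay": -0.7,"az": 0,"hand": 1}
    - {"tx": -0.5,"ty": 0,"tz": 0.79,"ax": 0,"ay": -0.93,"az": 0,"hand": 1}
    - {"tx": -0.5,"ty": 0,"tz": 0.79,"ax": 0,"ay": -1,"az": 0,"hand": 1}
    - {"tx": -0.5,"ty": 0,"tz": 0.79,"ax": 0,"ay": -1,"az": 0,"hand": 1}

```text
time_s: 1.7
position: [0.3363, -0.3584, 0.1957]
ee_rot: [-0.689, 0.69, -0.156, 0.156]
wrist_force: [0.5, -0.1, -0.2]
width: 0.0852
```

```bash
python3 -c "
from h import *;from cell import ctrl
st(ctrl.sense(),[.479,-.172,.195],141)"
```

```text
t 1.7 P [ 0.3363 -0.3584  0.1957] hz 64.45 tilt [ 1.e-04 -5.e-04 -1.e+00] q [-0.95  0.21 -0.15  1.21 -0.    1.07] F [ 0.5 -0.1 -0.2] M [-0.04  0.01  0.02] w 0.0852
t* shift [0.194 0.003 0.919]
ay -1.701
```

Emit:
servo_tool:
  steps:
    - {"tx": 0.05,"ty": 0,"tz": 0.23,"ax": 0,"ay": -0.23,"az": 0,"hand": 1}
    - {"tx": 0.1,"ty": 0,"tz": 0.46,"ax": 0,"ay": -0.46,"az": 0,"hand": 1}
    - {"tx": 0.145,"ty": 0,"tz": 0.69,"ax": 0,"ay": -0.7,"az": 0,"hand": 1}
    - {"tx": 0.194,"ty": 0,"tz": 0.919,"ax": 0,"ay": -0.93,"az": 0,"hand": 1}
    - {"tx": 0.194,"ty": 0,"tz": 0.919,"ax": 0,"ay": -1,"az": 0,"hand": 1}
    - {"tx": 0.194,"ty": 0,"tz": 0.919,"ax": 0,"ay": -1,"az": 0,"hand": 1}

```text
time_s: 2.45
position: [0.479, -0.1728, 0.1954]
ee_rot: [-0.697, 0.697, 0.119, -0.119]
wrist_force: [0.1, -0.1, 0.2]
width: 0.0855
```

Emit:
servo_tool:
  steps:
    - {"tx": 0,"ty": 0,"tz": 0,"ax": 0,"ay": -0.23,"az": 0,"hand": 1}
    - {"tx": 0,"ty": 0,"tz": 0,"ax": 0,"ay": -0.46,"az": 0,"hand": 1}
    - {"tx": 0,"ty": 0,"tz": 0,"ax": 0,"ay": -0.7,"az": 0,"hand": 1}
    - {"tx": 0,"ty": 0,"tz": 0,"ax": 0,"ay": -0.7,"az": 0,"hand": 1}

```text
time_s: 2.95
position: [0.4783, -0.1738, 0.1955]
ee_rot: [-0.639, 0.639, 0.302, -0.302]
wrist_force: [-0.1, 0.1, 0.3]
width: 0.0854
```

```bash
python3 -c "
from h import *;from cell import *;import cv2
st(ctrl.sense(),[.479,-.172,.195],141)
w=get_image('wrist');cv2.imwrite('pics/w1.png',w['frame']);np.savez('w1.npz',**w)
print([px(w,x) for x in([.479,-.172,.115],[.503,-.037,.084])])
for t in('knob','needle','needle_tip','set_tip','set_hand'): print(t,[(round(d['confidence'],2),np.round(d['box'],1)) for d in finder.boxes_of(t,w)[:2]])
"
```

```text
t 2.95 P [ 0.4783 -0.1738  0.1955] hz 140.57 tilt [ 0.e+00 -2.e-04 -1.e+00] q [-0.47  0.24 -0.11  1.22 -0.    0.22] F [-0.1  0.1  0.3] M [-0.02  0.01 -0.05] w 0.0854
t* shift [0.007 0.002 0.003]
ay -0.009
[array([327.70433928, 230.51607933]), array([504.84500786, 121.82418212])]
knob [(0.98, array([329.4, 224.2,  69.3,  73.2]))]
needle [(0.54, array([521.4, 123.5,  49.5,  11. ])), (0.53, array([327.4, 224.6,  70.5,  75.8]))]
needle_tip [(0.61, array([520. , 123.9,  54.9,  17.4]))]
set_tip []
set_hand [(0.71, array([519.1, 171.3,   8.4,  10. ])), (0.34, array([262.4,  33.8, 102.9,  67.5]))]
```

View pics/w1.png

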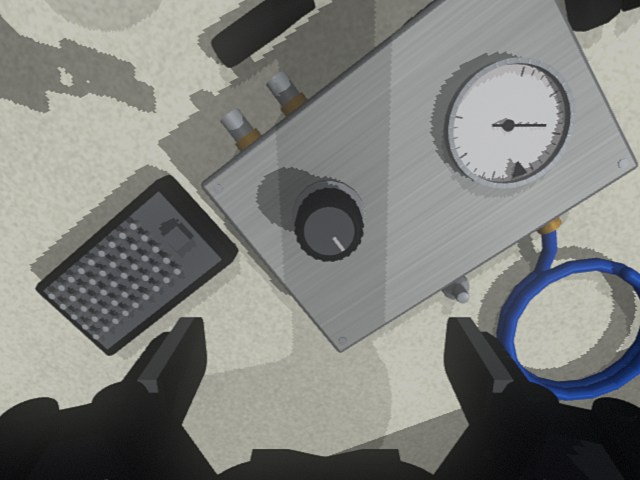

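Knob top is at (330,231), against a predicted (328,230). Gauge centre is (508,125), needle tip (547,125) and wedge tip about (518,163). Next I'll zoom the dial to measure the angles.

```bash
cat >> h.py <<'E'
import cv2
def dial(w,gc,fn,s=0.06,z=.083):
    # rectified dial view 10 px/mm... 600 px for 2*s
    n=600;c=np.array([[-s,-s],[s,-s],[s,s],[-s,s]])
    src=np.float32([px(w,[gc[0]+a,gc[1]+b,z]) for a,b in c]);dst=np.float32([[n*(a+s)/(2*s),n-n*(b+s)/(2*s)] for a,b in c])
    cv2.imwrite(fn,cv2.warpPerspective(w['frame'],cv2.getPerspectiveTransform(src,dst),(n,n),flags=cv2.INTER_CUBIC))
E
python3 - <<'E'
from h import *
w=dict(np.load('w1.npz'))
k=ray(w,330,231,.115);g=ray(w,508,125,.083);print(k,g)
for a in[(547,125),(518,163)]:
    d=ray(w,*a,.083)-g;print(np.linalg.norm(d),np.arctan2(d[1],d[0]))
dial(w,g,'pics/d1.png',.045)
E
```

```text
[ 0.48020927 -0.17104958  0.115     ] [ 0.50643491 -0.03615025  0.083     ]
0.026453582063239525 0.8827751334439551
0.027644078523404704 -0.2989720730679105
```

View pics/d1.png

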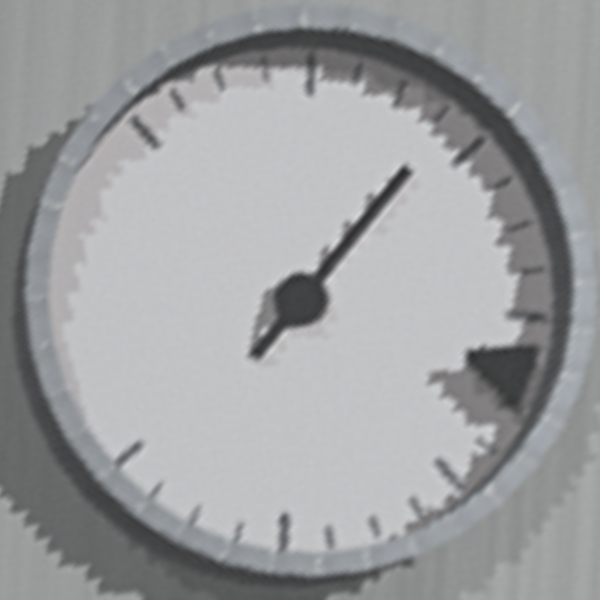

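Wedge centreline reads −18.6°, the needle +50.3°. The needle therefore needs about 1.20 rad, i.e. about 2.00 rad (115°) of knob. I'll descend and grip.

Emit:
servo_tool:
  steps:
    - {"tx": 0.013,"ty": 0.12,"tz": 0.002,"ax": 0,"ay": 0,"az": 0,"hand": 1}
    - {"tx": 0.013,"ty": 0.26,"tz": 0.002,"ax": 0,"ay": 0,"az": 0,"hand": 1}
    - {"tx": 0.013,"ty": 0.38,"tz": 0.002,"ax": 0,"ay": 0,"az": 0,"hand": 1}
    - {"tx": 0.013,"ty": 0.45,"tz": 0.002,"ax": 0,"ay": 0,"az": 0,"hand": 1}
    - {"tx": 0.013,"ty": 0.45,"tz": 0.002,"ax": 0,"ay": 0,"az": 0,"hand": 1}

```text
time_s: 3.88
position: [0.4791, -0.169, 0.0817]
ee_rot: [0.639, -0.638, -0.303, 0.304]
wrist_force: [-0.8, -0.1, 0.7]
width: 0.0854
```

```bash
python3 -c "
from h import *;from cell import *
st(ctrl.sense(),[.480,-.171,.083],141)
w=get_image('wrist');cv2.imwrite('pics/w2.png',w['frame'])"
```

```text
t 3.88 P [ 0.4791 -0.169   0.0817] hz 140.87 tilt [-0.0031  0.0014 -1.    ] q [-0.46  0.31 -0.32  0.94 -0.    0.22] F [-0.8 -0.1  0.7] M [ 0.04  0.02 -0.07] w 0.0854
t* shift [-0.004 -0.005 -0.008]
ay -0.003
```

View pics/w2.png

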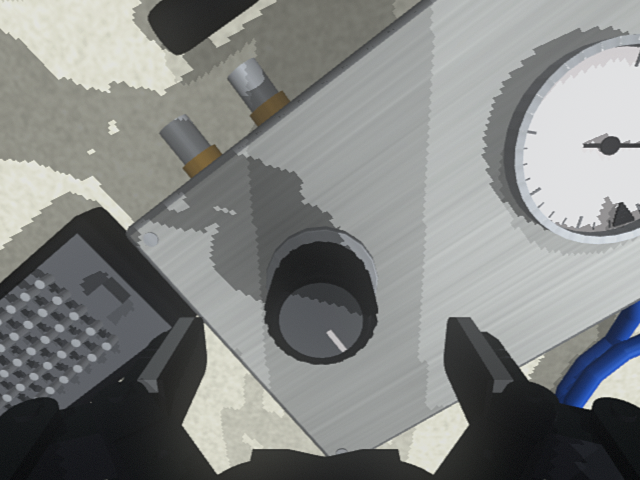

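Knob top is centred at (321,320) between the fingertips (columns 203 and 447), about 1.5 mm left of mid. I'll nudge and close.

Emit:
servo_tool:
  steps:
    - {"tx": -0.005,"ty": -0.004,"tz": -0.007,"ax": 0,"ay": 0,"az": 0,"hand": 1}
    - {"tx": -0.005,"ty": -0.004,"tz": -0.007,"ax": 0,"ay": 0,"az": 0,"hand": 0.4}
    - {"tx": -0.005,"ty": -0.004,"tz": -0.007,"ax": 0,"ay": 0,"az": 0,"hand": 0.2}
    - {"tx": -0.005,"ty": -0.004,"tz": -0.007,"ax": 0,"ay": 0,"az": 0,"hand": -1}
    - {"tx": -0.005,"ty": -0.004,"tz": -0.007,"ax": 0,"ay": 0,"az": 0,"hand": -1}
    - {"tx": -0.005,"ty": -0.004,"tz": -0.007,"ax": 0,"ay": 0,"az": 0,"hand": -1}
    - {"tx": -0.005,"ty": -0.004,"tz": -0.007,"ax": 0,"ay": 0,"az": 0,"hand": -1}
    - {"tx": -0.005,"ty": -0.004,"tz": -0.007,"ax": 0,"ay": 0,"az": 0,"hand": -1}

```text
time_s: 4.92
position: [0.481, -0.1718, 0.084]
ee_rot: [-0.638, 0.638, 0.304, -0.304]
wrist_force: [0.7, 0.1, -0.1]
width: -0.0
```

```bash
python3 -c "
from h import *;from cell import *
st(ctrl.sense(),[.480,-.171,.083],141)"
```

```text
t 4.92 P [ 0.481  -0.1718  0.084 ] hz 140.91 tilt [-1.e-04 -1.e-04 -1.e+00] q [-0.47  0.31 -0.31  0.95 -0.    0.22] F [ 0.7  0.1 -0.1] M [-0.   -0.01  0.02] w -0.0
t* shift [-0.     0.004  0.005]
ay -0.002
```

```bash
python3 -c "
from h import *;from cell import *
w=get_image('wrist');s=get_image('side')
a=cv2.resize(w['frame'],(480,360));b=cv2.resize(s['frame'][80:280,220:460],(320,267));o=np.zeros((360,800,3),np.uint8);o[:,:480]=a;o[:267,480:]=b
cv2.imwrite('pics/w3.png',o);print(px(s,[.481,-.172,.084]))"
```

```text
[352.66460713 167.91235644]
```

View pics/w3.png

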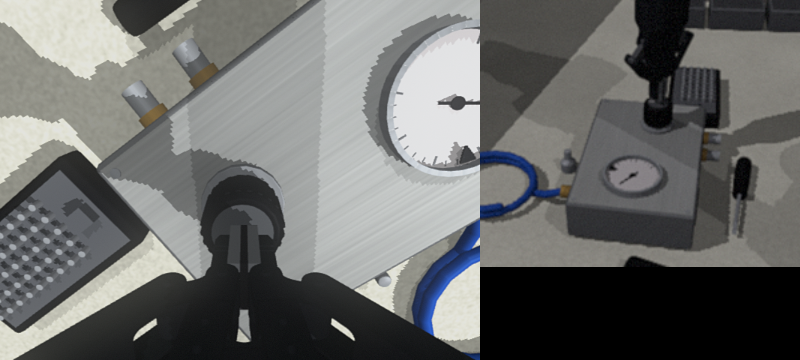

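```bash
python3 -c "
from h import *;from cell import *
w=get_image('wrist');s=ctrl.sense();P=s['position'];print('C',-w['R'].T@w['t']-P)
for dz in(0,.01,.02,.03,.04,.05):print(dz,px(w,P+[0,0,dz]))
print('knob bottom/top',px(w,[.480,-.171,.072]),px(w,[.480,-.171,.115]))
x=get_image('side')
for dz in(0,.02,.03,.04,.05):print(dz,px(x,P+[0,0,dz]))
cv2.imwrite('pics/w4.png',np.hstack([cv2.resize(w['frame'][220:400,220:420],(400,360),interpolation=2),cv2.resize(x['frame'][110:200,300:400],(400,360),interpolation=2)]))
"
```

```text
C [-0.06158917  0.04999638  0.17893045]
0 [324.95643156 281.53944368]
0.01 [324.95903317 290.65823072]
0.02 [324.96191623 300.76354012]
0.03 [324.96512904 312.02461831]
0.04 [324.96873159 324.6517742 ]
0.05 [324.97279938 338.90963644]
knob bottom/top [324.86470348 269.29433385] [324.85452992 310.31711795]
0 [352.64079954 167.97643316]
0.02 [353.040944   159.99755418]
0.03 [353.24553043 155.91810136]
0.04 [353.45321757 151.77682067]
0.05 [353.66407643 147.57229581]
```

View pics/w4.png

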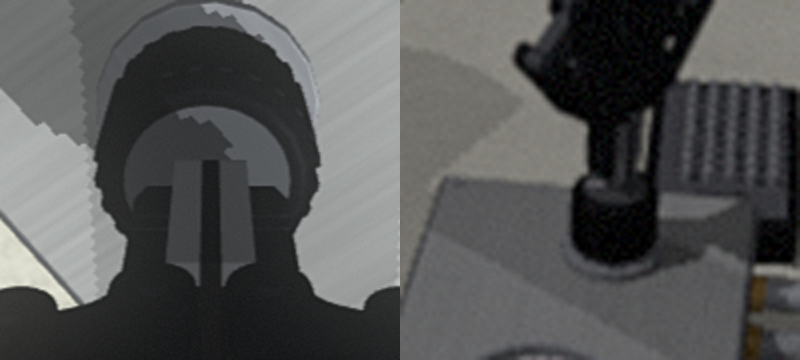

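The shut fingers ended just above the knob's top: the tip edge is at about (320,300), drawn over the knob, with width 0 and no force. The apparent 85 mm gap in the previous picture also puts the real tips about 35 mm further back than the reported TCP. I'll open and descend further in small steps, watching the force.

Emit:
servo_tool:
  steps:
    - {"tx": 0,"ty": 0,"tz": -0.004,"ax": 0,"ay": 0,"az": 0,"hand": 1}
    - {"tx": 0,"ty": 0,"tz": -0.004,"ax": 0,"ay": 0,"az": 0,"hand": 1}
    - {"tx": 0,"ty": 0,"tz": -0.004,"ax": 0,"ay": 0,"az": 0,"hand": 1}
    - {"tx": 0,"ty": 0,"tz": -0.004,"ax": 0,"ay": 0,"az": 0,"hand": 1}
    - {"tx": 0,"ty": 0,"tz": -0.004,"ax": 0,"ay": 0,"az": 0,"hand": 1}
    - {"tx": 0,"ty": 0.02,"tz": -0.004,"ax": 0,"ay": 0,"az": 0,"hand": 1}
    - {"tx": 0,"ty": 0.04,"tz": -0.004,"ax": 0,"ay": 0,"az": 0,"hand": 1}

```text
time_s: 6.0
position: [0.4818, -0.1724, 0.0736]
ee_rot: [0.638, -0.638, -0.304, 0.304]
wrist_force: [0.1, -0.3, -0.1]
width: 0.0854
```

Emit:
servo_tool:
  steps:
    - {"tx": 0,"ty": 0.015,"tz": 0,"ax": 0,"ay": 0,"az": 0,"hand": 1}
    - {"tx": 0,"ty": 0.03,"tz": 0,"ax": 0,"ay": 0,"az": 0,"hand": 1}
    - {"tx": 0,"ty": 0.03,"tz": 0,"ax": 0,"ay": 0,"az": 0,"hand": 1}

```text
time_s: 6.38
position: [0.4815, -0.1723, 0.0661]
ee_rot: [0.639, -0.638, -0.304, 0.304]
wrist_force: [-0.1, 0.5, -0.7]
width: 0.0852
```

```bash
python3 -c "
from h import *;from cell import *
st(ctrl.sense(),[.480,-.171,.054],141)
w=get_image('wrist');x=get_image('side')
cv2.imwrite('pics/w5.png',np.hstack([cv2.resize(w['frame'],(480,360)),cv2.resize(x['frame'][100:200,310:399],(320,360),interpolation=2)]))
"
```

```text
t 6.38 P [ 0.4815 -0.1723  0.0661] hz 140.91 tilt [-7.e-04  2.e-04 -1.e+00] q [-0.47  0.33 -0.34  0.9  -0.    0.21] F [-0.1  0.5 -0.7] M [ 0.02 -0.04  0.03] w 0.0852
t* shift [0.    0.048 0.008]
ay -0.002
```

View pics/w5.png

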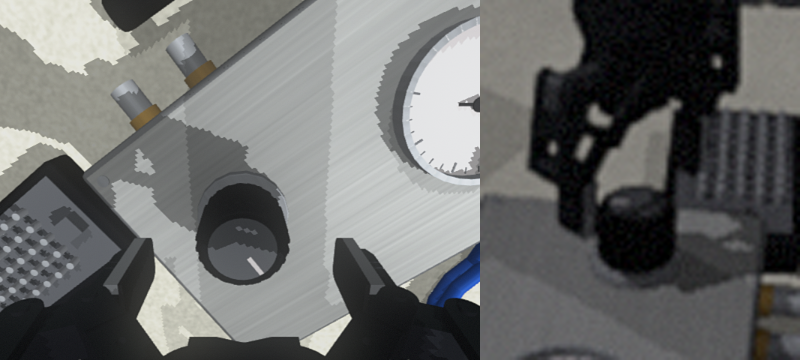

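```bash
python3 -c "
from h import *;from cell import *
x=get_image('side');w=get_image('wrist');s=ctrl.sense();P=s['position']
M=Ro.from_quat(s['ee_rot'],scalar_first=True).as_matrix()
for r in(.045,.05):
  for z in(.08,.09,.1,.11,.12,.13): X=P+M[:,0]*r;X[2]=z;print(r,z,px(x,X),px(w,X))
for u,v in((430,318),(340,335)):print(ray(w,330,331,.115))
"
```

```text
0.045 0.08 [337.42061458 178.23859074] [427.5443475  294.04094732]
0.045 0.09 [337.50820288 174.27452084] [433.20027733 304.52592434]
0.045 0.1 [337.59712607 170.25003695] [439.51572929 316.23352518]
0.045 0.11 [337.68741489 166.16374734] [446.61320312 329.3908401 ]
0.045 0.12 [337.77910103 162.01421726] [454.64753826 344.28491091]
0.045 0.13 [337.87221721 157.79996714] [463.8173401  361.28391277]
0.05 0.08 [335.74214126 179.2556833 ] [438.93292585 294.04044978]
0.05 0.09 [335.81723897 175.28858325] [445.21626535 304.5253912 ]
0.05 0.1 [335.89348431 171.26085792] [452.23228687 316.23295127]
0.05 0.11 [335.97090381 167.17110689] [460.11707873 329.3902191 ]
0.05 0.12 [336.0495248  163.01788629] [469.04265633 344.28423498]
0.05 0.13 [336.12937546 158.79970705] [479.22965581 361.28317204]
[ 0.48133031 -0.16967793  0.115     ]
[ 0.48133031 -0.16967793  0.115     ]
```

Emit:
servo_tool:
  steps:
    - {"tx": 0.003,"ty": 0.02,"tz": 0.006,"ax": 0,"ay": 0,"az": 0,"hand": 1}
    - {"tx": 0.003,"ty": 0.04,"tz": 0.006,"ax": 0,"ay": 0,"az": 0,"hand": 1}
    - {"tx": 0.003,"ty": 0.062,"tz": 0.006,"ax": 0,"ay": 0,"az": 0,"hand": 1}
    - {"tx": 0.003,"ty": 0.062,"tz": 0.006,"ax": 0,"ay": 0,"az": 0,"hand": 1}

```text
time_s: 7.08
position: [0.4806, -0.1706, 0.0503]
ee_rot: [0.639, -0.638, -0.304, 0.304]
wrist_force: [-0.5, 0.8, 0.1]
width: 0.0853
```

Emit:
servo_tool:
  steps:
    - {"tx": 0,"ty": 0,"tz": 0,"ax": 0,"ay": 0,"az": 0,"hand": 0.3}
    - {"tx": 0,"ty": 0,"tz": 0,"ax": 0,"ay": 0,"az": 0,"hand": 0.2}
    - {"tx": 0,"ty": 0,"tz": 0,"ax": 0,"ay": 0,"az": 0,"hand": 0.1}
    - {"tx": 0,"ty": 0,"tz": 0,"ax": 0,"ay": 0,"az": 0,"hand": -1}
    - {"tx": 0,"ty": 0,"tz": 0,"ax": 0,"ay": 0,"az": 0,"hand": -1}

```text
time_s: 7.7
position: [0.4804, -0.1724, 0.0517]
ee_rot: [-0.638, 0.639, 0.303, -0.305]
wrist_force: [-3.7, -3.4, 6.0]
width: 0.0443
```

```bash
python3 -c "
from h import *;from cell import *
st(ctrl.sense(),[.4807,-.1705,.050],141)"
```

```text
t 7.7 P [ 0.4804 -0.1724  0.0517] hz 140.87 tilt [-0.0014 -0.0033 -1.    ] q [-0.47  0.34 -0.36  0.87 -0.    0.22] F [-3.7 -3.4  6. ] M [-0.63  0.91  0.04] w 0.0443
t* shift [0.007 0.007 0.004]
ay -0.003
```

Emit:
servo_tool:
  steps:
    - {"tx": 0,"ty": -0.006,"tz": 0,"ax": 0,"ay": 0,"az": 0,"hand": -1}
    - {"tx": 0,"ty": -0.012,"tz": 0,"ax": 0,"ay": 0,"az": 0,"hand": -1}
    - {"tx": 0,"ty": -0.016,"tz": 0,"ax": 0,"ay": 0,"az": 0,"hand": -1}
    - {"tx": 0,"ty": -0.016,"tz": 0,"ax": 0,"ay": 0,"az": 0,"hand": -1}

```text
time_s: 8.2
position: [0.4802, -0.1723, 0.0546]
ee_rot: [-0.638, 0.639, 0.303, -0.305]
wrist_force: [-2.0, -5.4, -3.8]
width: 0.0445
```

Emit:
servo_tool:
  steps:
    - {"tx": 0,"ty": -0.004,"tz": 0,"ax": 0,"ay": 0,"az": 0,"hand": -1}
    - {"tx": 0,"ty": -0.008,"tz": 0,"ax": 0,"ay": 0,"az": 0,"hand": -1}
    - {"tx": 0,"ty": -0.008,"tz": 0,"ax": 0,"ay": 0,"az": 0,"hand": -1}

```text
time_s: 8.57
position: [0.4802, -0.1723, 0.0571]
ee_rot: [-0.638, 0.639, 0.303, -0.305]
wrist_force: [-3.2, -5.9, -1.1]
width: 0.0442
```

Emit:
servo_tool:
  steps:
    - {"tx": 0,"ty": -0.004,"tz": 0,"ax": 0,"ay": 0,"az": 0,"hand": -1}
    - {"tx": 0,"ty": -0.006,"tz": 0,"ax": 0,"ay": 0,"az": 0,"hand": -1}
    - {"tx": 0,"ty": -0.006,"tz": 0,"ax": 0,"ay": 0,"az": 0,"hand": -1}

```text
time_s: 8.95
position: [0.4803, -0.1723, 0.0587]
ee_rot: [-0.638, 0.639, 0.303, -0.305]
wrist_force: [-3.4, -3.8, 2.2]
width: 0.0445
```

```bash
python3 -c "
from h import *;from cell import *
st(ctrl.sense())"
```

```text
t 8.95 P [ 0.4803 -0.1723  0.0587] hz 140.87 tilt [-0.0017 -0.003  -1.    ] q [-0.47  0.33 -0.35  0.89 -0.    0.22] F [-3.4 -3.8  2.2] M [-0.89  0.78  0.  ] w 0.0445
```

Emit:
servo_tool:
  steps:
    - {"tx": 0,"ty": -0.003,"tz": 0,"ax": 0,"ay": 0,"az": 0,"hand": -1}
    - {"tx": 0,"ty": -0.005,"tz": 0,"ax": 0,"ay": 0,"az": 0,"hand": -1}
    - {"tx": 0,"ty": -0.005,"tz": 0,"ax": 0,"ay": 0,"az": 0,"hand": -1}

```text
time_s: 9.32
position: [0.4802, -0.1722, 0.059]
ee_rot: [-0.638, 0.639, 0.303, -0.305]
wrist_force: [-1.6, -4.9, -5.0]
width: 0.0444
```

Emit:
servo_tool:
  steps:
    - {"tx": 0,"ty": 0.001,"tz": 0,"ax": 0,"ay": 0.1,"az": 0,"hand": -1}
    - {"tx": 0,"ty": 0.001,"tz": 0,"ax": 0,"ay": 0.3,"az": 0,"hand": -1}
    - {"tx": 0,"ty": 0.001,"tz": 0,"ax": 0,"ay": 0.5,"az": 0,"hand": -1}
    - {"tx": 0,"ty": 0.001,"tz": 0,"ax": 0,"ay": 0.7,"az": 0,"hand": -1}
    - {"tx": 0,"ty": 0.001,"tz": 0,"ax": 0,"ay": 0.9,"az": 0,"hand": -1}
    - {"tx": 0,"ty": 0.001,"tz": 0,"ax": 0,"ay": 1,"az": 0,"hand": -1}
    - {"tx": 0,"ty": 0.001,"tz": 0,"ax": 0,"ay": 1,"az": 0,"hand": -1}

```text
time_s: 10.2
position: [0.4792, -0.1727, 0.0588]
ee_rot: [-0.705, 0.707, 0.034, -0.037]
wrist_force: [-3.7, -8.4, -3.5]
width: 0.044
```

```bash
python3 -c "
from h import *;from cell import *
st(ctrl.sense());w=get_image('wrist');np.savez('w6.npz',**w);dial(w,[.5064,-.0362],'pics/d6.png',.045)
print('gauge px',px(w,[.5064,-.0362,.083]))"
```

```text
t 10.2 P [ 0.4792 -0.1727  0.0588] hz 95.81 tilt [-0.004  -0.0037 -1.    ] q [-0.47  0.33 -0.35  0.89 -0.01  1.  ] F [-3.7 -8.4 -3.5] M [-1.4   0.7   0.01] w 0.044
gauge px [454.2771101  -75.96265878]
```

Emit:
servo_tool:
  steps:
    - {"tx": -0.002,"ty": 0.001,"tz": -0.004,"ax": 0,"ay": 0.1,"az": 0,"hand": -1}
    - {"tx": -0.002,"ty": 0.001,"tz": -0.004,"ax": 0,"ay": 0.3,"az": 0,"hand": -1}
    - {"tx": -0.002,"ty": 0.001,"tz": -0.004,"ax": 0,"ay": 0.5,"az": 0,"hand": -1}
    - {"tx": -0.002,"ty": 0.001,"tz": -0.004,"ax": 0,"ay": 0.7,"az": 0,"hand": -1}
    - {"tx": -0.002,"ty": 0.001,"tz": -0.004,"ax": 0,"ay": 0.9,"az": 0,"hand": -1}
    - {"tx": -0.002,"ty": 0.001,"tz": -0.004,"ax": 0,"ay": 1,"az": 0,"hand": -1}
    - {"tx": -0.002,"ty": 0.001,"tz": -0.004,"ax": 0,"ay": 1,"az": 0,"hand": -1}

```text
time_s: 11.12
position: [0.4781, -0.1724, 0.0585]
ee_rot: [-0.665, 0.667, -0.238, 0.235]
wrist_force: [-6.1, -4.2, -0.1]
width: 0.0442
```

```bash
python3 -c "
from h import *;from cell import *
st(ctrl.sense());w=get_image('wrist');np.savez('w6.npz',**w)
print('gauge px',px(w,[.5064,-.0362,.083]))"
```

```text
t 11.12 P [ 0.4781 -0.1724  0.0585] hz 50.84 tilt [-0.0049 -0.0013 -1.    ] q [-0.47  0.33 -0.35  0.89 -0.    1.79] F [-6.1 -4.2 -0.1] M [-0.66  1.06 -0.01] w 0.0442
gauge px [123.66511714 -39.79738296]
```

Emit:
servo_tool:
  steps:
    - {"tx": -0.001,"ty": 0.0,"tz": -0.004,"ax": 0,"ay": 0.1,"az": 0,"hand": -1}
    - {"tx": -0.001,"ty": 0.0,"tz": -0.004,"ax": 0,"ay": 0.3,"az": 0,"hand": -1}
    - {"tx": -0.001,"ty": 0.0,"tz": -0.004,"ax": 0,"ay": 0.5,"az": 0,"hand": -1}
    - {"tx": -0.001,"ty": 0.0,"tz": -0.004,"ax": 0,"ay": 0.55,"az": 0,"hand": -1}
    - {"tx": -0.001,"ty": 0.0,"tz": -0.004,"ax": 0,"ay": 0.55,"az": 0,"hand": -1}

```text
time_s: 11.8
position: [0.4777, -0.1719, 0.0585]
ee_rot: [-0.6, 0.601, -0.375, 0.372]
wrist_force: [-5.6, -0.4, -0.6]
width: 0.0445
```

```bash
python3 -c "
from h import *;from cell import *
st(ctrl.sense());w=get_image('wrist');x=get_image('side');t=get_image('top')
print('gauge px',px(w,[.5064,-.0362,.083]))
for n,i in(('w',w),('s',x),('t',t)): np.savez(n+'7.npz',**i);dial(i,[.5064,-.0362],f'pics/d7{n}.png',.045)
a=[cv2.resize(cv2.imread(f'pics/d7{n}.png'),(266,266)) for n in 'wst']
cv2.imwrite('pics/d7.png',np.hstack(a))"
```

```text
t 11.8 P [ 0.4777 -0.1719  0.0585] hz 26.18 tilt [-0.0039  0.0011 -1.    ] q [-0.47  0.33 -0.35  0.89 -0.    2.21] F [-5.6 -0.4 -0.6] M [-0.09  1.    0.02] w 0.0445
gauge px [11.76108865 86.52644042]
```

View pics/d7.png

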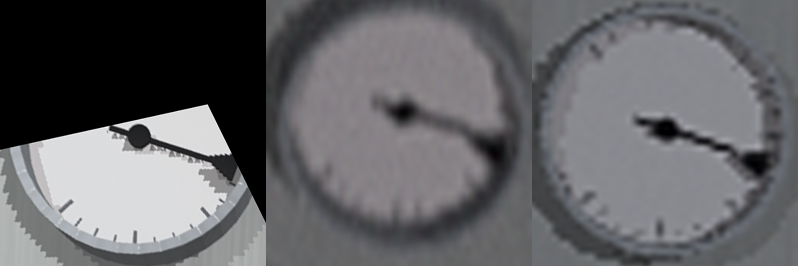

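All three views show the needle ending at the wedge tip. I'll get the offset numerically.

```bash
cat >> h.py <<'E'
def angs(fn):
    g=cv2.cvtColor(cv2.imread(fn),6).astype(float);n=600
    yy,xx=np.mgrid[:n,:n]
    m=(g<75)&(np.hypot(xx-300,yy-300)<120)
    # hub: blob left after opening
    o=cv2.morphologyEx(m.astype(np.uint8),cv2.MORPH_OPEN,np.ones((27,27)))
    ys,xs=np.nonzero(o if o.any() else m);c=np.array([xs.mean(),ys.mean()])
    dx,dy=xx-c[0],c[1]-yy;r=np.hypot(dx,dy)*90/n;a=np.arctan2(dy,dx);lim=(abs(a+.3)<.6)
    out=[]
    for lo,hi in((8,22),(27,35)):
        k=(r>lo)&(r<hi)&lim; w=np.clip(95-g,0,None)*k
        out.append(np.degrees((w*a).sum()/w.sum()))
    print(fn,c.round(1),'needle',round(out[0],1),'wedge',round(out[1],1),'diff(needle short if +)',round(out[0]-out[1],1))
E
python3 -c "
from h import *
angs('pics/d7t.png');angs('pics/d7s.png');angs('pics/d7w.png')"
```

```text
pics/d7t.png [298.  291.6] needle -16.7 wedge -20.0 diff(needle short if +) 3.2
pics/d7s.png [310.8 253.5] needle -15.2 wedge -19.8 diff(needle short if +) 4.6
pics/d7w.png [288.4 242.3] needle -0.1 wedge -0.2 diff(needle short if +) 0.0
```

```bash
python3 -c "
from h import *
a=cv2.imread('pics/d7t.png')[200:500,200:600]
w=dict(np.load('w7.npz'));print(w['frame'].shape)
b=cv2.imread('pics/d7w.png')[200:500,200:600]
cv2.imwrite('pics/z7.png',np.hstack([a,b]))"
```

```text
(480, 640, 3)
```

View pics/z7.png

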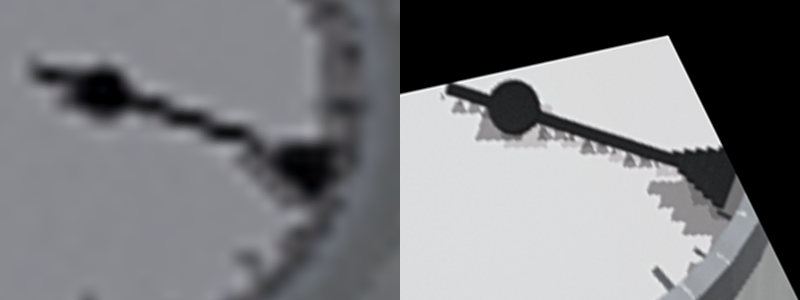

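Needle about 1.4° short of the wedge axis, so I'll add 2.5° of knob and start lowering gently.

Emit:
servo_tool:
  steps:
    - {"tx": -0.002,"ty": 0.0,"tz": -0.002,"ax": 0,"ay": 0.05,"az": 0,"hand": -1}
    - {"tx": -0.002,"ty": 0.004,"tz": -0.002,"ax": 0,"ay": 0.05,"az": 0,"hand": -1}
    - {"tx": -0.002,"ty": 0.008,"tz": -0.002,"ax": 0,"ay": 0.05,"az": 0,"hand": -1}
    - {"tx": -0.002,"ty": 0.012,"tz": -0.002,"ax": 0,"ay": 0.05,"az": 0,"hand": -1}
    - {"tx": -0.002,"ty": 0.012,"tz": -0.002,"ax": 0,"ay": 0.05,"az": 0,"hand": -1}

```text
time_s: 12.58
position: [0.4777, -0.1718, 0.0561]
ee_rot: [-0.593, 0.593, -0.386, 0.384]
wrist_force: [-5.5, 0.7, 3.7]
width: 0.0442
```

Emit:
servo_tool:
  steps:
    - {"tx": 0,"ty": 0.002,"tz": 0,"ax": 0,"ay": 0,"az": 0,"hand": -1}
    - {"tx": 0,"ty": 0.003,"tz": 0,"ax": 0,"ay": 0,"az": 0,"hand": -1}
    - {"tx": 0,"ty": 0.003,"tz": 0,"ax": 0,"ay": 0,"az": 0,"hand": -1}

```text
time_s: 12.95
position: [0.4778, -0.1718, 0.056]
ee_rot: [-0.593, 0.593, -0.386, 0.385]
wrist_force: [-8.8, 0.6, 7.7]
width: 0.0444
```

On a tooth at z≈0.056 (3 mm above home, 7.7 N). I'll feel for the gap clockwise in small steps.

Emit:
servo_tool:
  steps:
    - {"tx": -0.002,"ty": 0,"tz": -0.004,"ax": 0,"ay": 0.02,"az": 0,"hand": -1}
    - {"tx": -0.002,"ty": 0,"tz": -0.004,"ax": 0,"ay": 0.04,"az": 0,"hand": -1}
    - {"tx": -0.002,"ty": 0,"tz": -0.004,"ax": 0,"ay": 0.04,"az": 0,"hand": -1}

```text
time_s: 13.32
position: [0.4778, -0.1718, 0.0561]
ee_rot: [0.587, -0.587, 0.395, -0.394]
wrist_force: [-4.8, 0.9, 6.1]
width: 0.0442
```

Emit:
servo_tool:
  steps:
    - {"tx": 0,"ty": 0,"tz": 0,"ax": 0,"ay": 0.02,"az": 0,"hand": -1}
    - {"tx": 0,"ty": 0,"tz": 0,"ax": 0,"ay": 0.04,"az": 0,"hand": -1}
    - {"tx": 0,"ty": 0,"tz": 0,"ax": 0,"ay": 0.04,"az": 0,"hand": -1}

```text
time_s: 13.7
position: [0.4777, -0.1718, 0.0551]
ee_rot: [0.58, -0.58, 0.404, -0.403]
wrist_force: [-5.1, 0.7, -0.0]
width: 0.0441
```

```bash
python3 -c "
from h import *;from cell import *
st(ctrl.sense())"
```

```text
t 13.7 P [ 0.4777 -0.1718  0.0551] hz 20.33 tilt [-9.e-04  8.e-04 -1.e+00] q [-0.47  0.33 -0.36  0.88  0.    2.32] F [-5.1  0.7 -0. ] M [0.38 0.7  0.08] w 0.0441
```

It dropped in (z 0.0551, force gone). Pushing gently home.

Emit:
servo_tool:
  steps:
    - {"tx": 0,"ty": 0.002,"tz": 0,"ax": 0,"ay": 0,"az": 0,"hand": -1}
    - {"tx": 0,"ty": 0.004,"tz": 0,"ax": 0,"ay": 0,"az": 0,"hand": -1}
    - {"tx": 0,"ty": 0.006,"tz": 0,"ax": 0,"ay": 0,"az": 0,"hand": -1}
    - {"tx": 0,"ty": 0.006,"tz": 0,"ax": 0,"ay": 0,"az": 0,"hand": -1}

```text
time_s: 14.2
position: [0.4776, -0.1718, 0.0535]
ee_rot: [0.58, -0.58, 0.404, -0.404]
wrist_force: [-4.1, 3.6, -1.6]
width: 0.0443
```

Emit:
servo_tool:
  steps:
    - {"tx": 0,"ty": 0.002,"tz": 0,"ax": 0,"ay": 0,"az": 0,"hand": -1}
    - {"tx": 0,"ty": 0.004,"tz": 0,"ax": 0,"ay": 0,"az": 0,"hand": -1}
    - {"tx": 0,"ty": 0.004,"tz": 0,"ax": 0,"ay": 0,"az": 0,"hand": -1}

```text
time_s: 14.58
position: [0.4777, -0.1718, 0.0526]
ee_rot: [0.58, -0.58, 0.404, -0.404]
wrist_force: [-3.2, 4.3, -3.7]
width: 0.044
```

```bash
python3 -c "
from h import *;from cell import *
st(ctrl.sense())"
```

```text
t 14.57 P [ 0.4777 -0.1718  0.0526] hz 20.32 tilt [-8.e-04  7.e-04 -1.e+00] q [-0.47  0.34 -0.37  0.87  0.    2.32] F [-3.2  4.3 -3.7] M [1.09 0.71 0.06] w 0.044
```

Emit:
servo_tool:
  steps:
    - {"tx": 0,"ty": 0.002,"tz": 0,"ax": 0,"ay": 0,"az": 0,"hand": -1}
    - {"tx": 0,"ty": 0.003,"tz": 0,"ax": 0,"ay": 0,"az": 0,"hand": -1}
    - {"tx": 0,"ty": 0.003,"tz": 0,"ax": 0,"ay": 0,"az": 0,"hand": -1}

```text
time_s: 14.95
position: [0.4777, -0.1719, 0.0521]
ee_rot: [0.58, -0.58, 0.404, -0.404]
wrist_force: [-4.9, 3.2, -2.6]
width: 0.0443
```

Emit:
servo_tool:
  steps:
    - {"tx": 0,"ty": 0.002,"tz": 0,"ax": 0,"ay": 0,"az": 0,"hand": -1}
    - {"tx": 0,"ty": 0.003,"tz": 0,"ax": 0,"ay": 0,"az": 0,"hand": -1}
    - {"tx": 0,"ty": 0.003,"tz": 0,"ax": 0,"ay": 0,"az": 0,"hand": -1}

```text
time_s: 15.32
position: [0.4778, -0.1719, 0.0518]
ee_rot: [0.58, -0.58, 0.404, -0.404]
wrist_force: [-5.6, 2.8, 0.9]
width: 0.0443
```

Emit:
servo_tool:
  steps:
    - {"tx": 0,"ty": 0.002,"tz": 0,"ax": 0,"ay": 0,"az": 0,"hand": -1}
    - {"tx": 0,"ty": 0.004,"tz": 0,"ax": 0,"ay": 0,"az": 0,"hand": -1}
    - {"tx": 0,"ty": 0.004,"tz": 0,"ax": 0,"ay": 0,"az": 0,"hand": -1}

```text
time_s: 15.7
position: [0.4778, -0.1718, 0.0516]
ee_rot: [0.58, -0.58, 0.404, -0.404]
wrist_force: [-7.3, 6.1, 7.7]
width: 0.0444
```

Emit:
servo_tool:
  steps:
    - {"tx": 0,"ty": 0.001,"tz": 0,"ax": 0,"ay": 0,"az": 0,"hand": -1}
    - {"tx": 0,"ty": 0.002,"tz": 0,"ax": 0,"ay": 0,"az": 0,"hand": -1}
    - {"tx": 0,"ty": 0.002,"tz": 0,"ax": 0,"ay": 0,"az": 0,"hand": -1}

```text
time_s: 16.08
position: [0.4779, -0.1718, 0.0515]
ee_rot: [0.581, -0.58, 0.404, -0.404]
wrist_force: [-9.2, 5.5, 11.1]
width: 0.0442
```

Emit:
servo_tool:
  steps:
    - {"tx": 0,"ty": 0,"tz": 0,"ax": 0,"ay": 0,"az": 0,"hand": 1}
    - {"tx": 0,"ty": 0,"tz": 0,"ax": 0,"ay": 0,"az": 0,"hand": 1}
    - {"tx": 0,"ty": 0,"tz": 0,"ax": 0,"ay": 0,"az": 0,"hand": 1}
    - {"tx": 0,"ty": 0,"tz": 0,"ax": 0,"ay": 0,"az": 0,"hand": 1}
    - {"tx": 0,"ty": 0,"tz": 0,"ax": 0,"ay": 0,"az": 0,"hand": 1}

```text
time_s: 16.7
position: [0.4783, -0.1724, 0.05]
ee_rot: [-0.58, 0.58, -0.404, 0.404]
wrist_force: [-0.3, -0.5, -0.8]
width: 0.0855
```

Emit:
servo_tool:
  steps:
    - {"tx": 0,"ty": -0.05,"tz": 0,"ax": 0,"ay": 0,"az": 0,"hand": 1}
    - {"tx": 0,"ty": -0.15,"tz": 0,"ax": 0,"ay": 0,"az": 0,"hand": 1}
    - {"tx": 0,"ty": -0.3,"tz": 0,"ax": 0,"ay": 0,"az": 0,"hand": 1}
    - {"tx": 0,"ty": -0.45,"tz": 0,"ax": 0,"ay": 0,"az": 0,"hand": 1}
    - {"tx": 0,"ty": -0.56,"tz": 0,"ax": 0,"ay": 0,"az": 0,"hand": 1}
    - {"tx": 0,"ty": -0.56,"tz": 0,"ax": 0,"ay": 0,"az": 0,"hand": 1}

```text
time_s: 17.45
position: [0.4801, -0.1732, 0.1931]
ee_rot: [0.581, -0.58, 0.402, -0.406]
wrist_force: [-0.1, 0.3, 0.3]
width: 0.0851
```

```bash
python3 -c "
from h import *;from cell import *
st(ctrl.sense());w=get_image('wrist');x=get_image('side')
g=[.5064,-.0362];print(px(w,g+[.083]))
dial(w,g,'pics/d8w.png',.045)
# side comparison of knob height before/after
b=cv2.imread('pics/side0.png')[135:190,325:385];a=x['frame'][135:190,325:385]
o=np.zeros((560,800,3),np.uint8);o[:400,:400]=cv2.resize(cv2.imread('pics/d8w.png'),(400,400))
o[:275,400:700]=cv2.resize(b,(300,275),interpolation=2);o[280:555,400:700]=cv2.resize(a,(300,275),interpolation=2)
cv2.imwrite('pics/f8.png',o);cv2.imwrite('pics/w8.png',w['frame']);angs('pics/d8w.png')"
```

```text
t 17.45 P [ 0.4801 -0.1732  0.1931] hz 20.31 tilt [ 0.0055 -0.0029 -1.    ] q [-0.47  0.24 -0.12  1.21 -0.    2.32] F [-0.1  0.3  0.3] M [-0.01 -0.02  0.02] w 0.0851
[144.87886662 116.65056262]
pics/d8w.png [311.6 302.3] needle -21.2 wedge -18.7 diff(needle short if +) -2.5
```

View pics/f8.png

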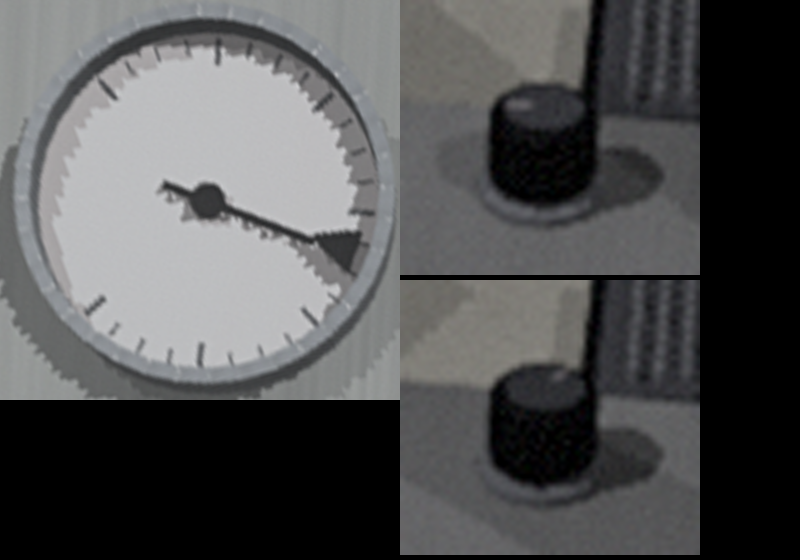

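The needle touches the wedge, about 2° past its axis and inside its ±7° half-width. The knob stands at the same height as at the start (top edge at row 85 of both crops). Handing in.

```bash
python3 -c "
from cell import *
print(ctrl.sign_off())"
```

```text
the job is handed in; nothing more can be done
None
```

The regulator is set: the knob was pulled out, turned clockwise about 118–120°, lowered into a lock gap, pushed home and released. I handed the job in at about 17.5 s on the robot's clock.

**Needle:** it ends about 2° clockwise past the set hand's centreline. The wedge's half-width is about 7°, so this is within it.

**Knob home:** in the side view it stands at the same height as at the start. It bottomed with about 11 N at the same tool height as when I first gripped it.

**Lock ring:** it met a tooth 3 mm above home at about 8 N. I turned it roughly 3.5° further clockwise until it dropped in. The highest wrist-force reading was about 15 N.

**What disagreed:**
- **First grasp:** it closed on nothing just above the knob, without measurable force. The fingertips sit about 35 mm further back than the reported TCP. I corrected for this from the pictures and gripped on the second try.
- **Tool travel:** the gripper moved 7.4 mm between the top and bottom stops, against 6 mm of knob lift. I put this down to roughly 1 mm of slip on the ribs.
- **Other items:** I did not compare the other things on the table before and after. The gripper only moved above the unit at the knob, and the only contact forces came at the knob.

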